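# Get the specimen pot out from behind the bottles and onto the balance

### The arm

A 6-joint arm with a two-finger parallel gripper is mounted at the origin on the work surface. World frame = base frame: x ahead of the robot, y to its left, z up, the work surface at z = 0. Lengths are in mm, angles in rad, forces in N, time in s.
With the tool pointing down it reaches from about 300 to 775 mm from the base axis. Payload 14.6 kg.
Tool frame: the origin (TCP) lies at the very end of the fingers, on their centre line; the grasp point (between the pads) lies 19 mm behind it; z points along the fingers, y is the line along which they close (so a half turn about z gives the same grasp; the last joint's range is limited). The gripper opens to 94 mm and grips with 3 to 60 N. Pads are 16 mm wide; open, the fingers measure 119 mm over their backs; the gripper's body (75 mm by 177 mm) begins 78 mm behind the grasp point.
Start: joints at [-1.239, 0.3, 1.521, -0, 1.321, -0.067], TCP at [213.564, -506.833, 205.446] pointing down, gripper open.
Joint ranges: [-3.03, 3.03], [-0.79, 2.21], [0.23, 2.52], [-1.04, 4.18], [0, 3.07], [-2.55, 2.55]. Speed limits (rad/s): [2.22, 2.22, 2.57, 3.14, 3.14, 3.14].

### API

Orientations are given as [roll, pitch, yaw] about the fixed x, y, z axes, in that order (R = Rz(yaw) Ry(pitch) Rx(roll)).
In Python, from cell import manip, camera, get_calibration gives the robot as it stands.
- The arm moves only by the tool arm_command, never from a script. Its argument "targets" is a list of rows, each an object of numbers: "hand": the opening, from -1 (shut) to 1 (fully open), so that 0 is half open; "x", "y", "z": the shift along the tool's x, y, z in m; "yaw": the turn about the tool's z in rad. In form: [{"hand": .., "x": .., "y": .., "z": .., "yaw": ..}, ...]. A call has 1 to 10 rows; each row shifts and turns the commanded pose from where the row before left it, along the tool's axes as they then stand; what a row does not reach is not made up. A row lasts 1/10 s, in which the tool goes at most 50 mm and 8.59 degrees, less where a joint would pass 70% of its speed; a pose out of reach is approached as far as the arm can. A call is refused whole if a number of a shift passes 0.05 or a number of a turn 0.15, either way. A call with a gripper value outside its range is refused whole. The fingers move at their own pace and stop on an object; "newtons" is the grip in N (left out, the last holds). Time passes only in rows, so rows that do not move let the fingers close. It gives the time, the measured TCP pose, the force, the opening and the grip force at its end, in the units of the state.
- manip.read_state(): the state, without advancing time (a new reading comes with each control period).
- camera(name): name is "scene" or "side" or "wrist"; returns the picture (384x512x3 uint8, red, green, blue); there is no depth.
- get_calibration(name): a dict with "K" (3x3 intrinsics, pixels), "cam_to_world" (4x4, takes a point from camera to world coordinates). Camera axes: x right, y up, looking along -z (the intrinsics and any distortion apply to the point x, -y, -z); pixel columns grow to the right and rows downward; lengths in mm; the calibration is good to about 2 mm. A picture is of the moment at which its call begins: read the wrist's pose just before it. get_calibration takes no time and is no camera call; for the wrist camera it gives the pose at the moment of the call.
- manip.sign_off(): hands the job in; it is judged then, once.
The state is a dict: "clock": time; "joints": joint angles; "qd": joint speeds; "effort": joint torques, N m; "eef_pos": TCP position; "eef_rot": TCP orientation; "wrist_force": force on the tool from outside, world axes, zero at the start; "moment": the same for the moment, N m; "finger_gap": finger opening in mm; "finger_force": force on a finger pad.
Only numpy, scipy, OpenCV 4.12 (cv2) and the standard library are available. Lean on these libraries where they do the work, as an engineer would, in place of code of your own. Each camera call takes 0.05 s, during which the arm holds its last target. There are 200 camera calls.

### The job

Get out the low metal pot that is hemmed in by the two bottles and the jar: without moving the pot, first stand all three upright in the white side tray, and then stand the pot upright in the middle of the balance pan. Only when the pot is on the pan, stand each bottle and the jar back upright on the very mark it came from. Do not topple anything, and leave the glasses case and the slide box where they lie.

Things in the scene. Friction and masses are not known exactly. Their poses are not given: they have to be found in the camera images.
- round_bottle_mid (a point): Round amber bottle, 120 mm tall: round body 44 mm across up to 80 mm, a sloping shoulder, then a black round screw cap 28 mm across from 92 mm up to the top. The point is its centre, half-way up (60 mm above its underside), z up. 0.1 to 0.22 kg. Stands on one of the three large round marks of the storage base; which one varies.
- wide_jar_mid (a point): White wide-mouthed jar, 95 mm tall: round body 48 mm across, white round lid 52 mm across from 74 mm up to the top. The point is its centre, half-way up (47.5 mm above its underside), z up. 0.1 to 0.22 kg. Stands on one of the three large round marks of the storage base; which one varies.
- square_bottle_mid (a point): White square bottle, 110 mm tall: body 42 x 42 mm square (sides along its x and y) up to 78 mm, a short neck, then a black round screw cap 30 mm across from 82 mm up to the top. The point is its centre, half-way up (55 mm above its underside), z up. 0.1 to 0.23 kg. Stands on one of the three large round marks of the storage base; which one varies.
- pot_mid (a point): Low round metal specimen pot with its lid on, 36 mm across (body 35 mm) and 36 mm tall. The point is its centre, half-way up (18 mm above its underside), z up. About 0.06 kg. Stands on the storage base, about 55 mm from the centre of each of the three taller things, which crowd it on three sides.
- base: Storage base, fixed: flat dark grey slab, 150 (x) x 190 (y) x 12 mm high. Origin at the centre of its underside on the table, z up; its x axis points towards the back, away from the robot. On its top (12 mm above the table) three pale painted round marks, 58 mm across, centred at (x, y) = (30, 55), (-20, 0) and (30, -55) mm. A bottle or the jar starts at the centre of each; the pot starts between them at (35, 0) mm.
- tray_floor (a point): Empty shallow white side tray, fixed: 260 (x) x 180 (y) mm outside, walls 4 mm thick, rim 14 mm above the table. The point is the centre of its inner floor, 4 mm above the table, z up, x along its long side. Stands to the left or the right of the storage base.
- pan (a point): Laboratory balance, fixed: white housing 210 x 170 mm, 46 mm high, with a black display panel at the end towards the robot and a round flat steel pan 100 mm across. The point is the centre of the pan's upper face, 60 mm above the table, z up; the housing's centre lies 35 mm from it along -x. The pan does not move. Stands on the side of the storage base opposite to the tray.
- glasses_case_mid (a point): Bystander, loose: glasses case, black over steel, 60 (x) x 160 (y) x 34 mm high, lying on the table behind the storage base. The point is its centre, 17 mm up. To be left alone.
- slide_box_mid (a point): Bystander, loose: shut blue plastic box for slides, 87 (x) x 102 (y) x 34 mm high, lying on the table behind the storage base. The point is its centre, 17 mm up. To be left alone.
There are look-alikes about, which are no part of the job. What is shaped like the part that bears pot_mid but pink is not meant.

How it is judged:
By the outcome, as a careful person would: the job done as asked, in the order asked, and still so for the second after the job is handed in, with the robot touching nothing.
It also fails if it takes over 144 s, if anything falls off the work surface, if the arm or the gripper's body presses on something with over 40 N, if the wrist force passes 120 N, or if a joint passes its speed limit or range.

## Working session

There is one attempt and no reset: what is moved stays moved. The work goes in short steps, Python scripts to look and compute and a tool call to move; the robot and the scene stay as the last step left them, time stands still between calls to the robot, and variables do not carry over. Pictures are saved under pics/ and viewed, at most 14 in all, crops included, and the job is handed in when it is done.

Besides the shell and the picture viewer there is one more tool, called in YAML: its name, and indented under it one key for each argument. arm_command: Moves the arm, as the interface text tells. Its arguments: {"type":"object","properties":{"targets":{"type":"array"},"newtons":{"type":"number"}},"required":["targets"]}

```bash
ls; mkdir -p pics
python3 - <<'E'
from cell import manip,camera,get_calibration
import cv2,numpy as np
print(manip.read_state())
for n in("scene","side"):
    im=camera(n); cv2.imwrite(f"pics/{n}0.png",cv2.resize(im[:,:,::-1],(768,576)))
    np.save(f"{n}0.npy",im)
    c=get_calibration(n);print(n,c)
c=get_calibration("wrist");print(c)
E
```

```text
pics
{'clock': 0.0, 'joints': array([-1.23863036e+00,  3.00484827e-01,  1.52160641e+00, -2.20443829e-05,
        1.32069698e+00, -6.65994042e-02]), 'qd': array([ 8.49116518e-05,  5.52137908e-04,  2.22011885e-04,  3.97580373e-04,
       -1.96705190e-03,  9.45245582e-04]), 'effort': array([ 9.93416070e-04, -5.31802905e+01, -3.52731979e+01,  7.09346356e-02,
        2.43740890e-02, -1.27939261e-04]), 'eef_pos': array([ 213.45731929, -506.59161773,  204.86808681]), 'eef_rot': array([-3.14039832e+00, -5.82602456e-05,  3.98770804e-01]), 'wrist_force': array([-0.12322621, -0.46724022, -0.86202286]), 'moment': array([ 0.01405264, -0.00769475, -0.03463085]), 'finger_force': 0.0, 'finger_gap': 94.08759239892355}
scene {'K': array([[361.78475893,   0.        , 257.83628628],
       [  0.        , 361.78475893, 198.91931698],
       [  0.        ,   0.        ,   1.        ]]), 'cam_to_world': array([[ 3.89049312e-01, -6.02185152e-01,  6.97146810e-01,
         1.16434397e+03],
       [ 9.21052734e-01,  2.68557709e-01, -2.82025917e-01,
        -2.21068305e+02],
       [-1.73923308e-02,  7.51830965
[... 478 characters left out ...]
575e+02],
       [ 6.80807376e-03,  7.68593497e-01,  6.39701248e-01,
         6.60801980e+02],
       [ 0.00000000e+00,  0.00000000e+00,  0.00000000e+00,
         1.00000000e+00]])}
{'K': array([[305.71191734,   0.        , 254.3021056 ],
       [  0.        , 305.71191734, 195.74495431],
       [  0.        ,   0.        ,   1.        ]]), 'cam_to_world': array([[ 3.88166476e-01,  8.93465587e-01,  2.25933691e-01,
         2.77473003e+02],
       [-9.21587814e-01,  3.76756569e-01,  9.34365518e-02,
        -4.78848122e+02],
       [-1.63965858e-03, -2.44486673e-01,  9.69651266e-01,
         3.83842984e+02],
       [ 0.00000000e+00,  0.00000000e+00,  0.00000000e+00,
         1.00000000e+00]])}
```

View pics/scene0.png

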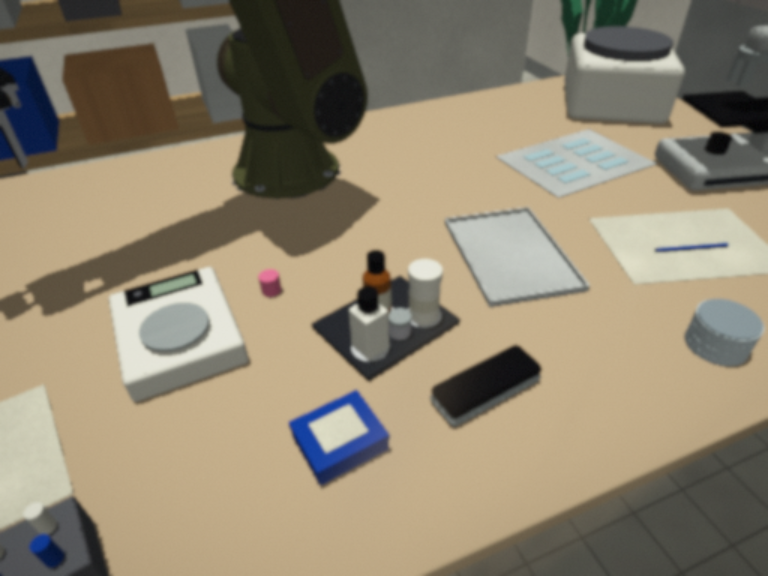

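View pics/side0.png

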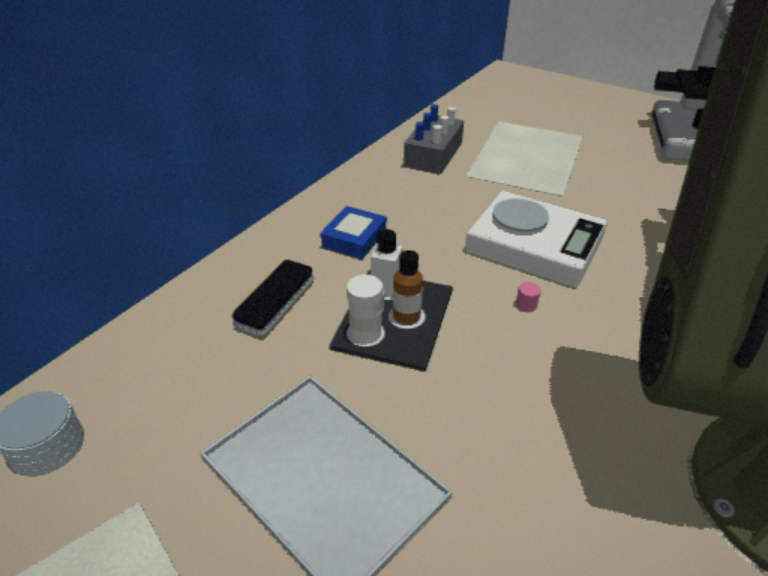

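The scene picture (1.5x zoom) shows these candidates for the pot:
- Small metal pot on the dark base at (400,323). This is the one meant.
- Pink look-alike at (270,283). Not meant.
- Large grey tin at (723,330). Not meant, far too big.

The other things I need in the scene picture are the amber cap at (376,257), square bottle cap at (368,293), jar lid at (425,268), pan at (175,327), and the tray at (446–586, 208–303). The side view agrees with all of these.

```bash
cat > h.py <<'E'
import numpy as np,cv2
from cell import manip,camera,get_calibration
def ray(c,uv):
    K=c["K"];T=c["cam_to_world"]
    d=np.array([(uv[0]-K[0,2])/K[0,0],-(uv[1]-K[1,2])/K[1,1],-1.])
    return T[:3,3],T[:3,:3]@d
def onz(c,uv,z):
    o,d=ray(c,uv);return o+d*(z-o[2])/d[2]
def proj(c,p):
    T=c["cam_to_world"];q=T[:3,:3].T@(np.asarray(p,float)-T[:3,3])
    return c["K"][0,2]+c["K"][0,0]*q[0]/-q[2], c["K"][1,2]-c["K"][1,1]*q[1]/-q[2]
E
python3 - <<'E'
from h import *
S=get_calibration("scene");D=get_calibration("side")
np.set_printoptions(precision=1,suppress=True)
def f(n,sc,sd,z):
    for c,l in((S,sc),(D,sd)):
        for p in l: print(n,p,onz(c,(p[0]/1.5,p[1]/1.5),z)[:2])
f("base",[(313,326),(400,278),(459,321),(370,378)],[(453,286),(425,363),(333,346)],12)
f("round",[(376,257)],[(408,258)],132)
f("square",[(368,294)],[(387,236)],122)
f("jar",[(425,268)],[(365,286)],107)
f("pot",[(400,315)],[],48)
f("pan",[(175,327)],[(521,216)],60)
f("housing",[(110,295),(210,269),(246,348),(135,385)],[(506,196),(606,220),(575,270),(468,240)],46)
f("tray",[(446,213),(528,208),(586,290),(492,303)],[(310,380),(450,493),(203,456)],14)
f("pink",[(270,276)],[],36)
f("case",[(517,348),(540,365),(434,395),(455,414)],[],34)
f("slide",[(355,394),(388,432),(290,430),(322,473)],[],34)
E
```

```text
base (313, 326) [541.8 -97.2]
base (400, 278) [487.7  78.7]
base (459, 321) [625.8 120.5]
base (370, 378) [678.7 -53.5]
base (453, 286) [530.4 -99.9]
base (425, 363) [481.2  75.1]
base (333, 346) [612.2 122.4]
round (376, 257) [563.3   6.5]
round (408, 258) [553.9  12. ]
square (368, 294) [625.4 -31. ]
square (387, 236) [616.5 -28.2]
jar (425, 268) [588.1  75.5]
jar (365, 286) [586.6  73.7]
pot (400, 315) [609.9  24.4]
pan (175, 327) [ 510.7 -294.3]
pan (521, 216) [ 498.5 -287.9]
housing (110, 295) [ 373.8 -384.6]
housing (210, 269) [ 371.2 -224.2]
housing (246, 348) [ 581.5 -206.5]
housing (135, 385) [ 589.2 -359.5]
housing (506, 196) [ 557.5 -356.9]
housing (606, 220) [ 371.4 -383.9]
housing (575, 270) [ 367.2 -210.6]
housing (468, 240) [ 551.2 -186.9]
tray (446, 213) [336.6 248.2]
tray (528, 208) [389.2 409.6]
tray (586, 290) [647.6 351.3]
tray (492, 303) [611.8 189.7]
tray (310, 380) [597.6 194.4]
tray (450, 493) [350.7 238.1]
tray (203, 456) [629.9 364.6]
pink (270, 276) [ 419.2 -133.3]
case (517, 348) [730.  157.7]
case (540, 365) [771. 169.]
case (434, 395) [758.8   8.2]
case (455, 414) [797.6  19.2]
slide (355, 394) [714.4 -88.5]
slide (388, 432) [788.2 -71.4]
slide (290, 430) [ 735.5 -184.7]
slide (322, 473) [ 809.9 -165.8]
```

arm_command:
  targets:
    - {"yaw": 0.099, "hand": 1}
    - {"x": 0.0266, "y": -0.0194, "z": -0.003, "hand": 1}
    - {"x": 0.0266, "y": -0.0194, "z": -0.003, "hand": 1}
    - {"x": 0.0266, "y": -0.0194, "z": -0.003, "hand": 1}
    - {"x": 0.0266, "y": -0.0194, "z": -0.003, "hand": 1}
    - {"x": 0.0266, "y": -0.0194, "z": -0.003, "hand": 1}
    - {"x": 0.0266, "y": -0.0194, "z": -0.003, "hand": 1}
    - {"x": 0.0266, "y": -0.0194, "z": -0.003, "hand": 1}
    - {"x": 0.0266, "y": -0.0194, "z": -0.003, "hand": 1}
    - {"x": 0.0266, "y": -0.0194, "z": -0.003, "hand": 1}

```text
schema error: expected keys hand, x, y, z, yaw
```

arm_command:
  targets:
    - {"x": 0.0266, "y": -0.0194, "z": -0.003, "hand": 1}
    - {"x": 0.0266, "y": -0.0194, "z": -0.003, "hand": 1}
    - {"x": 0.0266, "y": -0.0194, "z": -0.003, "hand": 1}
    - {"x": 0.0266, "y": -0.0194, "z": -0.003, "hand": 1}
    - {"x": 0.0266, "y": -0.0194, "z": -0.003, "hand": 1}
    - {"x": 0.0266, "y": -0.0194, "z": -0.003, "hand": 1}
    - {"x": 0.0266, "y": -0.0194, "z": -0.003, "hand": 1}
    - {"x": 0.0266, "y": -0.0194, "z": -0.003, "hand": 1}
    - {"x": 0.0266, "y": -0.0194, "z": -0.003, "hand": 1}
    - {"x": 0.0266, "y": -0.0194, "hand": 1}

```text
schema error: expected keys hand, x, y, z, yaw
```

arm_command:
  targets:
    - {"x": 0.0266, "y": -0.0194}
    - {"hand": 1}
    - {"hand": 1}
    - {"hand": 1}

```text
schema error: expected keys hand, x, y, z, yaw
```

Run:
```python
from h import *
s=manip.read_state();print(s["clock"],s["eef_pos"],s["eef_rot"],s["joints"])
c=get_calibration("wrist");im=camera("wrist")
np.savez("w1.npz",im=im,**c)
cv2.imwrite("pics/w1.png",cv2.resize(im[:,:,::-1],(768,576)))
# predicted points (base pose guess)
B=np.array([581,13]);t=.296;R=np.array([[np.cos(t),-np.sin(t)],[np.sin(t),np.cos(t)]])
for n,p,z in(("jar",(30,55),107),("round",(-20,0),132),("sq",(30,-55),122),("pot",(35,0),48)):
    w=B+R@p; print(n,w,np.array(proj(c,(*w,z)))*1.5)
```

```text
0.1 [ 213.49445898 -506.62281778  204.92971556] [-3.14053579e+00 -4.79780314e-05  3.98795440e-01] [-1.23858437e+00  3.00449273e-01  1.52150682e+00 -2.31668488e-05
  1.32069428e+00 -6.65777594e-02]
jar [593.65201985  74.35899603] [ -838.66760621 -1469.14782952]
round [561.86978152   7.16606987] [ -767.57277472 -1406.51218738]
sq [625.73863559 -30.85720562] [ -571.93799184 -1576.9437746 ]
pot [614.47788234  23.20937774] [ -368.47633985 -1001.88625789]
```

View pics/w1.png

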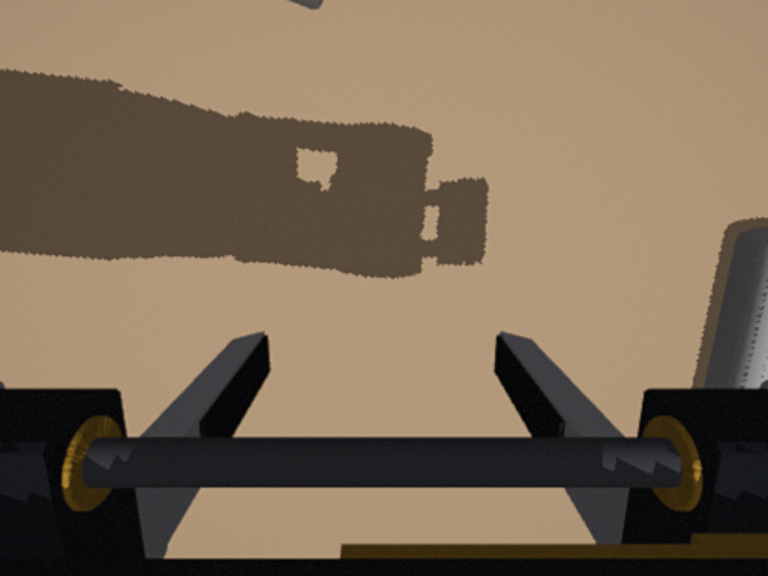

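The wrist view shows only the bare table and the gripper's shadow. The moves were refused because every row needs all five keys, so I'm sending them again in full.

arm_command:
  targets:
    - {"hand": 1, "x": 0, "y": 0, "z": -0.01, "yaw": 0.099}
    - {"hand": 1, "x": 0.0266, "y": -0.0194, "z": -0.003, "yaw": 0}
    - {"hand": 1, "x": 0.0266, "y": -0.0194, "z": -0.003, "yaw": 0}
    - {"hand": 1, "x": 0.0266, "y": -0.0194, "z": -0.003, "yaw": 0}
    - {"hand": 1, "x": 0.0266, "y": -0.0194, "z": -0.003, "yaw": 0}
    - {"hand": 1, "x": 0.0266, "y": -0.0194, "z": -0.003, "yaw": 0}
    - {"hand": 1, "x": 0.0266, "y": -0.0194, "z": -0.003, "yaw": 0}
    - {"hand": 1, "x": 0.0266, "y": -0.0194, "z": -0.003, "yaw": 0}
    - {"hand": 1, "x": 0.0266, "y": -0.0194, "z": -0.003, "yaw": 0}
    - {"hand": 1, "x": 0.0266, "y": -0.0194, "z": -0.003, "yaw": 0}

```text
clock: 1.15
eef_pos: [391.3, -268.1, 242.5]
eef_rot: [-3.141, 0.0, 0.3]
wrist_force: [0.4, 0.4, 0.1]
finger_gap: 93.6
finger_force: 0.0
```

arm_command:
  targets:
    - {"hand": 1, "x": 0.0266, "y": -0.0194, "z": -0.003, "yaw": 0}
    - {"hand": 1, "x": 0.0266, "y": -0.0194, "z": -0.003, "yaw": 0}
    - {"hand": 1, "x": 0.0266, "y": -0.0194, "z": -0.003, "yaw": 0}
    - {"hand": 1, "x": 0.0266, "y": -0.0194, "z": -0.003, "yaw": 0}
    - {"hand": 1, "x": 0.0266, "y": -0.0194, "z": -0.003, "yaw": 0}
    - {"hand": 1, "x": 0.0266, "y": -0.0194, "z": -0.003, "yaw": 0}
    - {"hand": 1, "x": 0.0266, "y": -0.0194, "z": 0, "yaw": 0}
    - {"hand": 1, "x": 0.0266, "y": -0.0194, "z": 0, "yaw": 0}
    - {"hand": 1, "x": 0.0266, "y": -0.0194, "z": 0, "yaw": 0}
    - {"hand": 1, "x": 0.0266, "y": -0.0194, "z": 0, "yaw": 0}

```text
clock: 2.15
eef_pos: [588.1, -4.2, 260.2]
eef_rot: [-3.141, 0.0, 0.3]
wrist_force: [0.1, -0.2, 0.7]
finger_gap: 93.8
finger_force: 0.0
```

arm_command:
  targets:
    - {"hand": 1, "x": 0.0266, "y": -0.0194, "z": 0, "yaw": 0}
    - {"hand": 1, "x": 0, "y": 0, "z": 0, "yaw": 0}
    - {"hand": 1, "x": 0, "y": 0, "z": 0, "yaw": 0}
    - {"hand": 1, "x": 0, "y": 0, "z": 0, "yaw": 0}

```text
clock: 2.55
eef_pos: [606.9, 20.2, 260.4]
eef_rot: [3.142, 0.0, 0.299]
wrist_force: [-0.5, -0.5, -0.7]
finger_gap: 94.2
finger_force: 0.0
```

Run:
```python
from h import *
s=manip.read_state();print(s["clock"],s["eef_pos"],s["eef_rot"],s["joints"])
c=get_calibration("wrist");im=camera("wrist")
np.savez("w2.npz",im=im,**c)
cv2.imwrite("pics/w2.png",cv2.resize(im[:,:,::-1],(768,576)))
B=np.array([581,13]);t=.296;R=np.array([[np.cos(t),-np.sin(t)],[np.sin(t),np.cos(t)]])
for n,p,z in(("jar",(30,55),107),("round",(-20,0),132),("sq",(30,-55),122),("pot",(35,0),48)):
    w=B+R@p; print(n,w,np.array(proj(c,(*w,z)))*1.5)
```

```text
2.55 [606.86873073  20.24029649 260.43144861] [3.14150810e+00 2.80266920e-04 2.99181246e-01] [-2.68971172e-02  3.97496362e-01  1.26398975e+00 -1.70569165e-04
  1.48034496e+00  1.24473338e+00]
jar [593.65201985  74.35899603] [307.51291876 270.58664296]
round [561.86978152   7.16606987] [381.82707306 346.66988012]
sq [625.73863559 -30.85720562] [459.90977568 275.22865134]
pot [614.47788234  23.20937774] [382.0012069  251.61580746]
```

View pics/w2.png

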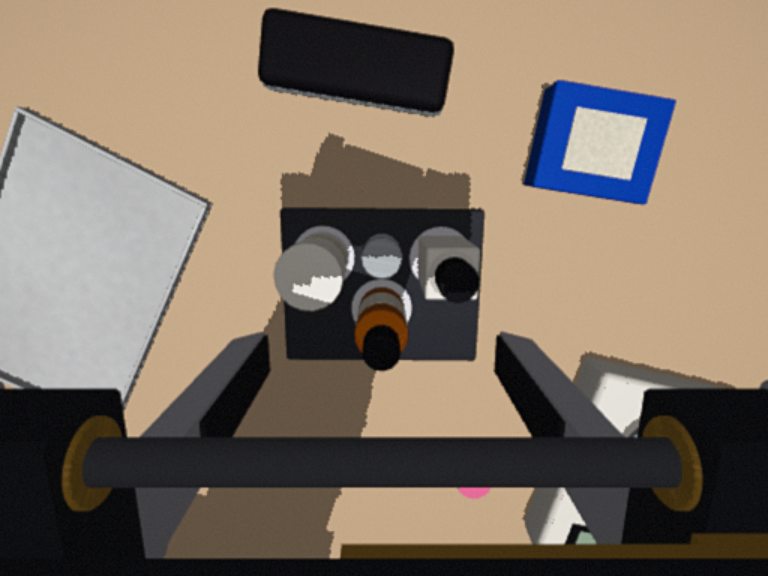

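The wrist view shows jar lid at (309,277), amber cap at (381,347), square cap at (456,279), pot at (381,256), and base corners at (281,208), (484,209), (475,360) and (289,358). The predictions agree to a few pixels. Next I take finer positions from this view.

Run:
```python
from h import *
np.set_printoptions(precision=1,suppress=True)
d=np.load("w2.npz");c={k:d[k] for k in("K","cam_to_world")};im=d["im"]
q=lambda p,z:onz(c,(p[0]/1.5,p[1]/1.5),z)[:2]
C=np.array([q(p,12) for p in((281,208),(484,209),(475,360),(289,358))]);print("base",C,C.mean(0))
v=C[0]-C[1];w=C[3]-C[2];print(np.arctan2(-v[0],v[1]),np.arctan2(-w[0],w[1]),np.linalg.norm(C-np.roll(C,1,0),axis=1))
for n,p,z in(("jar",(309,277),107),("round",(381,347),132),("sq",(456,279),122),("pot",(381,250),48),("tray c",(211,204),14),("tray c2",(20,108),14)): print(n,q(p,z))
# dark caps by blobs
g=im.max(2);m=((g<28)*255).astype(np.uint8);n,l,s,cc=cv2.connectedComponentsWithStats(m)
for i in range(1,n):
    if 150<s[i,4]<1500: print(s[i],cc[i])
```

```text
base [[620.3 122. ]
 [674.4 -56.3]
 [532.3 -99.3]
 [479.7  78.6]] [576.6  11.2]
0.29419350951121 0.287704265069837 [147.2 186.4 148.4 185.4]
jar [589.3  72.1]
round [561.5   7.7]
sq [622.4 -29.1]
pot [615.6  24.4]
tray c [605.3 183.5]
tray c2 [636.9 359. ]
[290 172  29  30 627] [304.2 186. ]
[ 131  224   49   70 1321] [157.4 263.6]
[ 330  224   47   69 1302] [351.2 263.6]
```

arm_command:
  newtons: 20
  targets:
    - {"hand": 1, "x": 0.0002, "y": -0.0276, "z": 0.01, "yaw": 0}
    - {"hand": 1, "x": 0.0002, "y": -0.0276, "z": 0.02, "yaw": 0}
    - {"hand": 1, "x": 0, "y": 0, "z": 0.03, "yaw": 0}
    - {"hand": 1, "x": 0, "y": 0, "z": 0.03, "yaw": 0}
    - {"hand": 1, "x": 0, "y": 0, "z": 0.03, "yaw": 0}
    - {"hand": 1, "x": 0, "y": 0, "z": 0.025, "yaw": 0}
    - {"hand": 1, "x": 0, "y": 0, "z": 0.015, "yaw": 0}
    - {"hand": 1, "x": 0, "y": 0, "z": 0.01, "yaw": 0}
    - {"hand": 1, "x": 0, "y": 0, "z": 0.01, "yaw": 0}
    - {"hand": 1, "x": 0, "y": 0, "z": 0, "yaw": 0}

```text
clock: 3.6
eef_pos: [591.1, 73.7, 79.8]
eef_rot: [-3.141, 0.001, 0.3]
wrist_force: [0.1, -0.1, -0.4]
finger_gap: 93.9
finger_force: 0.0
```

arm_command:
  targets:
    - {"hand": 0.5, "x": 0, "y": 0, "z": 0, "yaw": 0}
    - {"hand": 0.2, "x": 0, "y": 0, "z": 0, "yaw": 0}
    - {"hand": 0.15, "x": 0, "y": 0, "z": 0, "yaw": 0}
    - {"hand": 0.1, "x": 0, "y": 0, "z": 0, "yaw": 0}
    - {"hand": -0.2, "x": 0, "y": 0, "z": 0, "yaw": 0}
    - {"hand": -1, "x": 0, "y": 0, "z": 0, "yaw": 0}
    - {"hand": -1, "x": 0, "y": 0, "z": 0, "yaw": 0}
    - {"hand": -1, "x": 0, "y": 0, "z": 0, "yaw": 0}

```text
clock: 4.4
eef_pos: [591.4, 73.8, 80.6]
eef_rot: [3.142, -0.0, 0.3]
wrist_force: [0.6, -0.2, 0.9]
finger_gap: 51.6
finger_force: 20.0
```

arm_command:
  targets:
    - {"hand": -1, "x": 0, "y": 0, "z": -0.015, "yaw": 0}
    - {"hand": -1, "x": 0, "y": 0, "z": -0.025, "yaw": 0}
    - {"hand": -1, "x": 0, "y": 0, "z": -0.02, "yaw": 0}
    - {"hand": -1, "x": -0.001, "y": -0.01, "z": 0, "yaw": 0}
    - {"hand": -1, "x": -0.003, "y": -0.025, "z": 0, "yaw": 0}
    - {"hand": -1, "x": -0.005, "y": -0.04, "z": 0, "yaw": 0}
    - {"hand": -1, "x": -0.005, "y": -0.045, "z": 0, "yaw": 0}
    - {"hand": -1, "x": -0.005, "y": -0.045, "z": 0, "yaw": 0}
    - {"hand": -1, "x": -0.005, "y": -0.04, "z": 0, "yaw": 0}
    - {"hand": -1, "x": -0.003, "y": -0.025, "z": 0, "yaw": 0}

```text
clock: 5.4
eef_pos: [495.4, 288.2, 139.7]
eef_rot: [-3.141, 0.001, 0.302]
wrist_force: [0.1, -1.2, -1.1]
finger_gap: 51.5
finger_force: 20.0
```

arm_command:
  targets:
    - {"hand": -1, "x": -0.001, "y": -0.011, "z": 0, "yaw": 0}
    - {"hand": -1, "x": 0, "y": 0, "z": 0.01, "yaw": 0}
    - {"hand": -1, "x": 0, "y": 0, "z": 0.02, "yaw": 0}
    - {"hand": -1, "x": 0, "y": 0, "z": 0.02, "yaw": 0}
    - {"hand": -1, "x": 0, "y": 0, "z": 0.01, "yaw": 0}
    - {"hand": -1, "x": 0, "y": 0, "z": 0.004, "yaw": 0}
    - {"hand": -1, "x": 0, "y": 0, "z": 0.0025, "yaw": 0}
    - {"hand": -1, "x": 0, "y": 0, "z": 0, "yaw": 0}
    - {"hand": -1, "x": 0, "y": 0, "z": 0, "yaw": 0}

```text
clock: 6.3
eef_pos: [493.8, 295.9, 74.6]
eef_rot: [-3.141, -0.001, 0.3]
wrist_force: [0.0, 0.2, -0.7]
finger_gap: 51.8
finger_force: 20.0
```

arm_command:
  targets:
    - {"hand": -1, "x": 0, "y": 0, "z": 0.001, "yaw": 0}
    - {"hand": -1, "x": 0, "y": 0, "z": 0, "yaw": 0}

```text
clock: 6.5
eef_pos: [493.5, 295.9, 73.2]
eef_rot: [-3.142, -0.0, 0.3]
wrist_force: [0.3, -1.1, -1.2]
finger_gap: 51.7
finger_force: 20.0
```

arm_command:
  targets:
    - {"hand": -1, "x": 0, "y": 0, "z": 0.001, "yaw": 0}
    - {"hand": -1, "x": 0, "y": 0, "z": 0, "yaw": 0}

```text
clock: 6.7
eef_pos: [493.7, 295.9, 72.5]
eef_rot: [-3.141, -0.001, 0.3]
wrist_force: [-0.1, -0.3, 4.6]
finger_gap: 51.5
finger_force: 20.0
```

arm_command:
  targets:
    - {"hand": 0.15, "x": 0, "y": 0, "z": 0, "yaw": 0}
    - {"hand": 0.4, "x": 0, "y": 0, "z": 0, "yaw": 0}
    - {"hand": 1, "x": 0, "y": 0, "z": 0, "yaw": 0}
    - {"hand": 1, "x": 0, "y": 0, "z": 0, "yaw": 0}
    - {"hand": 1, "x": 0, "y": 0, "z": -0.02, "yaw": 0}
    - {"hand": 1, "x": 0, "y": 0, "z": -0.03, "yaw": 0}
    - {"hand": 1, "x": 0, "y": 0, "z": -0.03, "yaw": 0}
    - {"hand": 1, "x": -0.001, "y": 0.02, "z": -0.02, "yaw": 0}
    - {"hand": 1, "x": -0.003, "y": 0.04, "z": 0, "yaw": 0}
    - {"hand": 1, "x": -0.003, "y": 0.04, "z": 0, "yaw": 0}

```text
clock: 7.7
eef_pos: [516.4, 197.5, 172.6]
eef_rot: [3.142, -0.001, 0.301]
wrist_force: [-0.3, 0.2, 0.1]
finger_gap: 94.2
finger_force: 0.0
```

arm_command:
  targets:
    - {"hand": 1, "x": -0.003, "y": 0.04, "z": 0, "yaw": 0}
    - {"hand": 1, "x": -0.003, "y": 0.04, "z": 0, "yaw": 0}
    - {"hand": 1, "x": -0.003, "y": 0.04, "z": 0, "yaw": 0}
    - {"hand": 1, "x": -0.003, "y": 0.04, "z": 0, "yaw": 0}
    - {"hand": 1, "x": -0.002, "y": 0.026, "z": 0, "yaw": 0}
    - {"hand": 1, "x": 0, "y": 0.01, "z": 0, "yaw": 0}
    - {"hand": 1, "x": 0, "y": 0, "z": 0.02, "yaw": 0}
    - {"hand": 1, "x": 0, "y": 0, "z": 0.025, "yaw": 0}
    - {"hand": 0.5, "x": 0, "y": 0, "z": 0.018, "yaw": 0}
    - {"hand": 0.2, "x": 0, "y": 0, "z": 0.01, "yaw": 0}

```text
clock: 8.7
eef_pos: [560.1, 7.6, 97.4]
eef_rot: [-3.141, 0.002, 0.3]
wrist_force: [-0.1, 0.1, 0.2]
finger_gap: 81.4
finger_force: 0.0
```

Closing gently. The gap at contact should be 28 mm.

arm_command:
  targets:
    - {"hand": 0, "x": 0.001, "y": 0, "z": -0.001, "yaw": 0}
    - {"hand": -0.2, "x": 0, "y": 0, "z": 0, "yaw": 0}
    - {"hand": -0.3, "x": 0, "y": 0, "z": 0, "yaw": 0}
    - {"hand": -0.35, "x": 0, "y": 0, "z": 0, "yaw": 0}
    - {"hand": -0.45, "x": 0, "y": 0, "z": 0, "yaw": 0}
    - {"hand": -1, "x": 0, "y": 0, "z": 0, "yaw": 0}
    - {"hand": -1, "x": 0, "y": 0, "z": 0, "yaw": 0}
    - {"hand": -1, "x": 0, "y": 0, "z": 0, "yaw": 0}

```text
clock: 9.5
eef_pos: [561.8, 7.1, 100.1]
eef_rot: [3.142, -0.0, 0.3]
wrist_force: [-0.7, 0.1, 1.5]
finger_gap: 27.2
finger_force: 20.0
```

arm_command:
  targets:
    - {"hand": -1, "x": 0, "y": 0, "z": -0.015, "yaw": 0}
    - {"hand": -1, "x": 0, "y": 0, "z": -0.025, "yaw": 0}
    - {"hand": -1, "x": 0, "y": 0, "z": -0.02, "yaw": 0}
    - {"hand": -1, "x": -0.001, "y": -0.01, "z": 0, "yaw": 0}
    - {"hand": -1, "x": -0.003, "y": -0.025, "z": 0, "yaw": 0}
    - {"hand": -1, "x": -0.006, "y": -0.04, "z": 0, "yaw": 0}
    - {"hand": -1, "x": -0.006, "y": -0.045, "z": 0, "yaw": 0}
    - {"hand": -1, "x": -0.006, "y": -0.045, "z": 0, "yaw": 0}
    - {"hand": -1, "x": -0.006, "y": -0.045, "z": 0, "yaw": 0}
    - {"hand": -1, "x": -0.006, "y": -0.045, "z": 0, "yaw": 0}

```text
clock: 10.5
eef_pos: [452.0, 242.4, 158.6]
eef_rot: [3.142, 0.002, 0.3]
wrist_force: [1.1, 0.1, -1.5]
finger_gap: 27.3
finger_force: 20.0
```

arm_command:
  targets:
    - {"hand": -1, "x": -0.006, "y": -0.04, "z": 0, "yaw": 0}
    - {"hand": -1, "x": -0.004, "y": -0.025, "z": 0, "yaw": 0}
    - {"hand": -1, "x": -0.003, "y": -0.01, "z": 0, "yaw": 0}
    - {"hand": -1, "x": 0, "y": 0, "z": 0.01, "yaw": 0}
    - {"hand": -1, "x": 0, "y": 0, "z": 0.02, "yaw": 0}
    - {"hand": -1, "x": 0, "y": 0, "z": 0.02, "yaw": 0}
    - {"hand": -1, "x": 0, "y": 0, "z": 0.01, "yaw": 0}
    - {"hand": -1, "x": 0, "y": 0, "z": 0.005, "yaw": 0}
    - {"hand": -1, "x": 0, "y": 0, "z": 0.002, "yaw": 0}
    - {"hand": -1, "x": 0, "y": 0, "z": 0, "yaw": 0}

```text
clock: 11.5
eef_pos: [419.7, 308.4, 93.2]
eef_rot: [-3.141, -0.0, 0.299]
wrist_force: [0.8, -0.4, -1.7]
finger_gap: 27.2
finger_force: 20.0
```

arm_command:
  targets:
    - {"hand": -1, "x": 0, "y": 0, "z": 0.001, "yaw": 0}
    - {"hand": -1, "x": 0, "y": 0, "z": 0, "yaw": 0}

```text
clock: 11.7
eef_pos: [419.5, 308.6, 92.3]
eef_rot: [-3.141, -0.001, 0.3]
wrist_force: [0.4, -0.1, -0.7]
finger_gap: 27.7
finger_force: 20.0
```

arm_command:
  targets:
    - {"hand": -1, "x": 0, "y": 0, "z": 0.001, "yaw": 0}
    - {"hand": -1, "x": 0, "y": 0, "z": 0, "yaw": 0}

```text
clock: 11.9
eef_pos: [419.8, 308.8, 92.0]
eef_rot: [-3.141, -0.002, 0.3]
wrist_force: [-1.1, -2.3, 7.3]
finger_gap: 27.9
finger_force: 20.0
```

arm_command:
  targets:
    - {"hand": -0.3, "x": 0, "y": 0, "z": 0, "yaw": 0}
    - {"hand": 0, "x": 0, "y": 0, "z": 0, "yaw": 0}
    - {"hand": 1, "x": 0, "y": 0, "z": 0, "yaw": 0}
    - {"hand": 1, "x": 0, "y": 0, "z": 0, "yaw": 0}
    - {"hand": 1, "x": 0, "y": 0, "z": -0.02, "yaw": 0}
    - {"hand": 1, "x": 0, "y": 0, "z": -0.03, "yaw": 0}
    - {"hand": 1, "x": 0, "y": 0, "z": -0.03, "yaw": 0}
    - {"hand": 1, "x": 0.005, "y": 0.02, "z": -0.01, "yaw": 0}
    - {"hand": 1, "x": 0.01, "y": 0.04, "z": 0, "yaw": 0}
    - {"hand": 1, "x": 0.01, "y": 0.04, "z": 0, "yaw": 0}

```text
clock: 12.9
eef_pos: [473.2, 219.6, 181.4]
eef_rot: [-3.142, -0.001, 0.301]
wrist_force: [0.4, -0.3, -0.2]
finger_gap: 93.8
finger_force: 0.0
```

arm_command:
  targets:
    - {"hand": 1, "x": 0.01, "y": 0.04, "z": 0, "yaw": 0}
    - {"hand": 1, "x": 0.01, "y": 0.04, "z": 0, "yaw": 0}
    - {"hand": 1, "x": 0.01, "y": 0.04, "z": 0, "yaw": 0}
    - {"hand": 1, "x": 0.01, "y": 0.04, "z": 0, "yaw": 0}
    - {"hand": 1, "x": 0.01, "y": 0.04, "z": 0, "yaw": 0}
    - {"hand": 1, "x": 0.01, "y": 0.04, "z": 0, "yaw": 0}
    - {"hand": 1, "x": 0.007, "y": 0.03, "z": 0, "yaw": 0}
    - {"hand": 1, "x": 0.0035, "y": 0.0137, "z": 0, "yaw": 0}
    - {"hand": 1, "x": 0, "y": 0, "z": 0.03, "yaw": 0}
    - {"hand": 1, "x": 0, "y": 0, "z": 0.03, "yaw": 0}

```text
clock: 13.9
eef_pos: [624.1, -29.6, 120.6]
eef_rot: [3.141, -0.001, 0.3]
wrist_force: [0.3, 0.3, 0.2]
finger_gap: 93.6
finger_force: 0.0
```

arm_command:
  targets:
    - {"hand": 0.5, "x": 0, "y": 0, "z": 0.02, "yaw": 0}
    - {"hand": 0.2, "x": 0, "y": 0, "z": 0.012, "yaw": 0}
    - {"hand": 0, "x": 0, "y": 0, "z": 0, "yaw": 0}
    - {"hand": -0.2, "x": 0, "y": 0, "z": 0, "yaw": 0}

```text
clock: 14.3
eef_pos: [624.3, -29.5, 89.9]
eef_rot: [3.141, -0.001, 0.3]
wrist_force: [0.5, -0.4, 0.8]
finger_gap: 65.2
finger_force: 0.0
```

arm_command:
  targets:
    - {"hand": -0.3, "x": 0, "y": 0, "z": 0, "yaw": 0}
    - {"hand": -0.35, "x": 0, "y": 0, "z": 0, "yaw": 0}
    - {"hand": -0.45, "x": 0, "y": 0, "z": 0, "yaw": 0}
    - {"hand": -1, "x": 0, "y": 0, "z": 0, "yaw": 0}
    - {"hand": -1, "x": 0, "y": 0, "z": 0, "yaw": 0}
    - {"hand": -1, "x": 0, "y": 0, "z": 0, "yaw": 0}
    - {"hand": -1, "x": 0, "y": 0, "z": 0, "yaw": 0}

```text
clock: 15.0
eef_pos: [624.4, -29.7, 90.2]
eef_rot: [3.141, -0.002, 0.3]
wrist_force: [-0.8, 1.0, 7.4]
finger_gap: 38.2
finger_force: 21.6
```

arm_command:
  targets:
    - {"hand": -1, "x": 0, "y": 0, "z": -0.015, "yaw": 0}
    - {"hand": -1, "x": 0, "y": 0, "z": -0.03, "yaw": 0}
    - {"hand": -1, "x": 0, "y": 0, "z": -0.025, "yaw": 0}
    - {"hand": -1, "x": 0.001, "y": -0.01, "z": 0, "yaw": 0}
    - {"hand": -1, "x": 0.003, "y": -0.025, "z": 0, "yaw": 0}
    - {"hand": -1, "x": 0.005, "y": -0.04, "z": 0, "yaw": 0}
    - {"hand": -1, "x": 0.005, "y": -0.045, "z": 0, "yaw": 0}
    - {"hand": -1, "x": 0.005, "y": -0.045, "z": 0, "yaw": 0}
    - {"hand": -1, "x": 0.005, "y": -0.045, "z": 0, "yaw": 0}
    - {"hand": -1, "x": 0.005, "y": -0.04, "z": 0, "yaw": 0}

```text
clock: 16.0
eef_pos: [576.4, 219.9, 158.2]
eef_rot: [-3.141, 0.001, 0.3]
wrist_force: [1.0, 0.0, -1.5]
finger_gap: 36.5
finger_force: 26.1
```

arm_command:
  targets:
    - {"hand": -1, "x": 0.005, "y": -0.035, "z": 0, "yaw": 0}
    - {"hand": -1, "x": 0.003, "y": -0.02, "z": 0, "yaw": 0}
    - {"hand": -1, "x": 0, "y": -0.01, "z": 0, "yaw": 0}
    - {"hand": -1, "x": 0, "y": 0, "z": 0.02, "yaw": 0}
    - {"hand": -1, "x": 0, "y": 0, "z": 0.025, "yaw": 0}
    - {"hand": -1, "x": 0, "y": 0, "z": 0.015, "yaw": 0}
    - {"hand": -1, "x": 0, "y": 0, "z": 0.01, "yaw": 0}
    - {"hand": -1, "x": 0, "y": 0, "z": 0.005, "yaw": 0}
    - {"hand": -1, "x": 0, "y": 0, "z": 0.002, "yaw": 0}
    - {"hand": -1, "x": 0, "y": 0, "z": 0, "yaw": 0}

```text
clock: 17.0
eef_pos: [566.8, 282.0, 83.2]
eef_rot: [-3.142, -0.002, 0.3]
wrist_force: [-0.7, -1.7, 2.3]
finger_gap: 36.5
finger_force: 25.4
```

arm_command:
  targets:
    - {"hand": -1, "x": 0, "y": 0, "z": 0.001, "yaw": 0}
    - {"hand": -1, "x": 0, "y": 0, "z": 0, "yaw": 0}

```text
clock: 17.2
eef_pos: [567.1, 282.1, 83.0]
eef_rot: [-3.142, -0.003, 0.3]
wrist_force: [-3.5, -2.8, 10.5]
finger_gap: 37.0
finger_force: 26.2
```

The gap is 37 mm where the cap is 30 mm, so something is off with this grip. Looking before release.

Run:
```python
from h import *
a=camera("side")[:,:,::-1];b=camera("scene")[:,:,::-1];w=camera("wrist")[:,:,::-1]
a=cv2.resize(a[180:384,120:320],(400,408),interpolation=cv2.INTER_CUBIC)
b=cv2.resize(b[70:220,200:400],(400,300),interpolation=cv2.INTER_CUBIC)
o=np.zeros((600,800,3),np.uint8);o[:408,:400]=a;o[:300,400:]=b;o[300:,400:]=cv2.resize(w,(400,300))
cv2.imwrite("pics/m3.png",o)
```

```text
(no output)
```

View pics/m3.png

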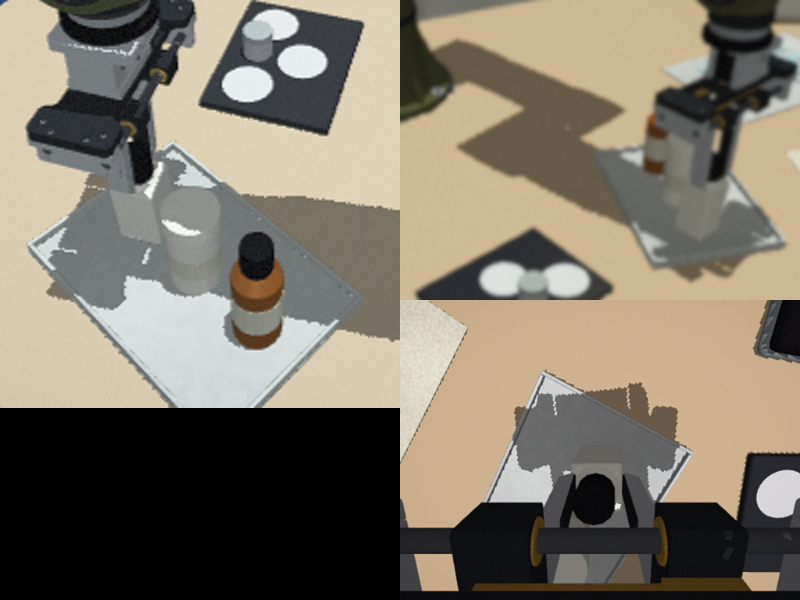

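The side view (left panel) shows the round bottle at (258,290) and the jar at (190,240) standing in the tray. The square bottle at (145,200) is roughly upright, with the fingertips caught on its shoulder. The pot still stands at its place on the base at (257,40). I'll release slowly.

arm_command:
  newtons: 8
  targets:
    - {"hand": -0.2, "x": 0, "y": 0, "z": 0, "yaw": 0}
    - {"hand": -0.15, "x": 0, "y": 0, "z": 0, "yaw": 0}
    - {"hand": -0.1, "x": 0, "y": 0, "z": 0, "yaw": 0}
    - {"hand": 0, "x": 0, "y": 0, "z": 0, "yaw": 0}
    - {"hand": 0.5, "x": 0, "y": 0, "z": 0, "yaw": 0}
    - {"hand": 0.9, "x": 0, "y": 0, "z": 0, "yaw": 0}

```text
clock: 17.95
eef_pos: [566.4, 282.0, 81.2]
eef_rot: [-3.142, -0.001, 0.3]
wrist_force: [-0.7, -0.3, 1.6]
finger_gap: 59.5
finger_force: 0.9
```

arm_command:
  newtons: 15
  targets:
    - {"hand": 1, "x": 0, "y": 0, "z": -0.02, "yaw": 0}
    - {"hand": 1, "x": 0, "y": 0, "z": -0.03, "yaw": 0}
    - {"hand": 1, "x": 0, "y": 0, "z": -0.03, "yaw": 0}
    - {"hand": 1, "x": -0.002, "y": 0.021, "z": 0, "yaw": 0}
    - {"hand": 1, "x": -0.005, "y": 0.04, "z": 0, "yaw": 0}
    - {"hand": 1, "x": -0.005, "y": 0.04, "z": 0, "yaw": 0}
    - {"hand": 1, "x": -0.005, "y": 0.04, "z": 0, "yaw": 0}
    - {"hand": 1, "x": -0.005, "y": 0.04, "z": 0, "yaw": 0}
    - {"hand": 1, "x": -0.005, "y": 0.04, "z": 0, "yaw": 0}
    - {"hand": 1, "x": -0.003, "y": 0.04, "z": 0, "yaw": 0}

```text
clock: 18.95
eef_pos: [614.4, 22.1, 160.6]
eef_rot: [-3.141, 0.001, 0.3]
wrist_force: [-0.1, 0.4, -0.0]
finger_gap: 94.0
finger_force: 0.0
```

arm_command:
  targets:
    - {"hand": 1, "x": 0, "y": 0, "z": -0.04, "yaw": 0}
    - {"hand": 1, "x": 0, "y": 0, "z": 0, "yaw": 0}
    - {"hand": 1, "x": 0, "y": 0, "z": 0, "yaw": 0}

```text
clock: 19.25
eef_pos: [614.7, 23.7, 201.2]
eef_rot: [3.141, -0.001, 0.3]
wrist_force: [0.2, -0.0, -0.8]
finger_gap: 94.0
finger_force: 0.0
```

Run:
```python
from h import *
s=manip.read_state();print(s["clock"],s["eef_pos"],s["eef_rot"])
c=get_calibration("wrist");w=camera("wrist");np.savez("w4.npz",im=w,**c)
a=camera("side")[:,:,::-1]
a=cv2.resize(a[150:384,120:320],(400,468),interpolation=cv2.INTER_CUBIC)
o=np.zeros((468,800,3),np.uint8);o[:,:400]=a;o[:450,400:]=cv2.resize(w[50:275,150:350,::-1],(400,450),interpolation=cv2.INTER_CUBIC)
cv2.imwrite("pics/m4.png",o)
print(proj(c,(615,23.8,48)))
```

```text
19.25 [614.73401226  23.74650862 201.16856042] [ 3.14139968e+00 -7.26134664e-04  2.99598007e-01]
(np.float64(255.24726099783572), np.float64(183.2864729660638))
```

View pics/m4.png

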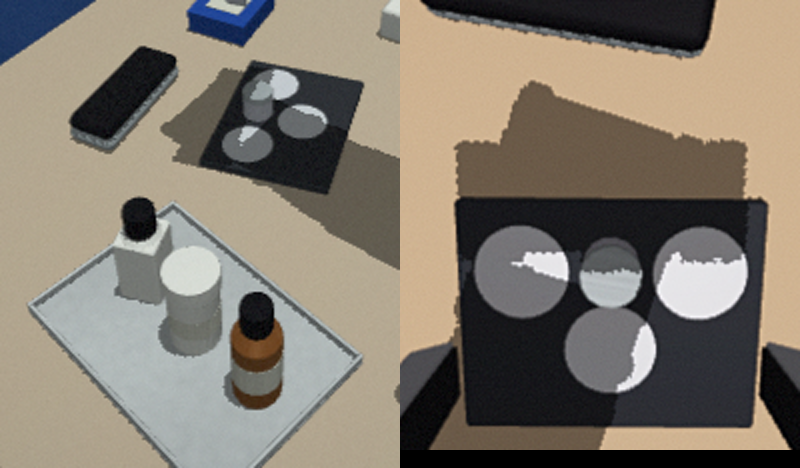

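Left panel: all three stand upright in the tray. Right panel: the pot's top is centred near (610,276) and the marks at (522,272), (611,350) and (700,273) in the crop. From these I get the positions of the pot and the marks.

Run:
```python
from h import *
np.set_printoptions(precision=1,suppress=True)
d=np.load("w4.npz");c={k:d[k] for k in("K","cam_to_world")}
q=lambda p,z:onz(c,((p[0]-400)/2+150,p[1]/2+50),z)[:2]
print("pot",q((610.5,276),48))
W=np.array([q(p,12) for p in((522,272),(611,350),(700,273))]);print(W)
P=np.array([(30,55),(-20,0),(30,-55.)])
# rigid fit
H=(P-P.mean(0)).T@(W-W.mean(0));U,_,V=np.linalg.svd(H);R=(U@V).T
print(np.arctan2(R[1,0],R[0,0]));t=W.mean(0)-R@P.mean(0);print("base",t,"marks",(R@P.T).T+t,"pot",R@[35,0]+t)
```

```text
pot [609.9  22.2]
[[588.5  72.6]
 [556.2   5.2]
 [620.3 -32.4]]
0.29517887070251236
base [575.6  11.2] marks [[588.3  72.6]
 [556.4   5.4]
 [620.3 -32.7]] pot [609.1  21.4]
```

arm_command:
  targets:
    - {"hand": 1, "x": -0.004, "y": 0, "z": 0.03, "yaw": 0}
    - {"hand": 1, "x": 0, "y": 0, "z": 0.035, "yaw": 0}
    - {"hand": 1, "x": 0, "y": 0, "z": 0.035, "yaw": 0}
    - {"hand": 1, "x": 0, "y": 0, "z": 0.035, "yaw": 0}
    - {"hand": 0.6, "x": 0, "y": 0, "z": 0.025, "yaw": 0}
    - {"hand": 0.3, "x": 0, "y": 0, "z": 0.012, "yaw": 0}
    - {"hand": 0.1, "x": 0, "y": 0, "z": 0.008, "yaw": 0}
    - {"hand": 0, "x": 0, "y": 0, "z": 0.003, "yaw": 0}
    - {"hand": -0.05, "x": 0, "y": 0, "z": 0, "yaw": 0}
    - {"hand": -0.1, "x": 0, "y": 0, "z": 0, "yaw": 0}

```text
clock: 20.35
eef_pos: [611.4, 22.6, 19.0]
eef_rot: [3.141, -0.001, 0.3]
wrist_force: [0.4, 0.4, 0.2]
finger_gap: 49.3
finger_force: 0.0
```

arm_command:
  targets:
    - {"hand": -0.15, "x": 0, "y": 0, "z": 0, "yaw": 0}
    - {"hand": -0.2, "x": 0, "y": 0, "z": 0, "yaw": 0}
    - {"hand": -0.25, "x": 0, "y": 0, "z": 0, "yaw": 0}
    - {"hand": -1, "x": 0, "y": 0, "z": 0, "yaw": 0}
    - {"hand": -1, "x": 0, "y": 0, "z": 0, "yaw": 0}

```text
clock: 20.85
eef_pos: [611.1, 22.5, 18.3]
eef_rot: [3.141, -0.001, 0.3]
wrist_force: [-1.1, -0.6, 3.8]
finger_gap: 35.5
finger_force: 15.0
```

arm_command:
  targets:
    - {"hand": -1, "x": 0, "y": 0, "z": -0.02, "yaw": 0}
    - {"hand": -1, "x": 0, "y": 0, "z": -0.03, "yaw": 0}
    - {"hand": -1, "x": -0.005, "y": 0.008, "z": -0.03, "yaw": 0}
    - {"hand": -1, "x": -0.015, "y": 0.02, "z": -0.03, "yaw": 0}
    - {"hand": -1, "x": -0.025, "y": 0.034, "z": -0.02, "yaw": 0}
    - {"hand": -1, "x": -0.025, "y": 0.034, "z": -0.02, "yaw": 0}
    - {"hand": -1, "x": -0.025, "y": 0.034, "z": -0.02, "yaw": 0}
    - {"hand": -1, "x": -0.025, "y": 0.034, "z": -0.02, "yaw": 0}
    - {"hand": -1, "x": -0.025, "y": 0.034, "z": -0.02, "yaw": 0}
    - {"hand": -1, "x": -0.025, "y": 0.034, "z": 0, "yaw": 0}

```text
clock: 21.85
eef_pos: [516.8, -251.1, 230.7]
eef_rot: [3.139, -0.003, 0.3]
wrist_force: [0.4, 0.1, -0.2]
finger_gap: 35.3
finger_force: 15.0
```

arm_command:
  targets:
    - {"hand": -1, "x": -0.015, "y": 0.024, "z": 0, "yaw": 0}
    - {"hand": -1, "x": -0.009, "y": 0.012, "z": 0, "yaw": 0}
    - {"hand": -1, "x": 0, "y": 0, "z": 0, "yaw": 0}
    - {"hand": -1, "x": 0, "y": 0, "z": 0, "yaw": 0}

```text
clock: 22.25
eef_pos: [504.9, -289.8, 227.7]
eef_rot: [-3.141, 0.0, 0.3]
wrist_force: [0.0, 0.8, -0.7]
finger_gap: 35.1
finger_force: 15.0
```

Run:
```python
from h import *
s=manip.read_state();print(s["clock"],s["eef_pos"],s["eef_rot"],s["finger_gap"])
c=get_calibration("wrist");w=camera("wrist");np.savez("w5.npz",im=w,**c)
cv2.imwrite("pics/w5.png",cv2.resize(w[:,:,::-1],(768,576)))
print(np.array(proj(c,(504.5,-291,60)))*1.5)
```

```text
22.25 [ 504.9132981  -289.79408765  227.67274645] [-3.14095919e+00  1.62996198e-04  3.00124314e-01] 35.09470825728941
[384.30099993 272.19968795]
```

View pics/w5.png

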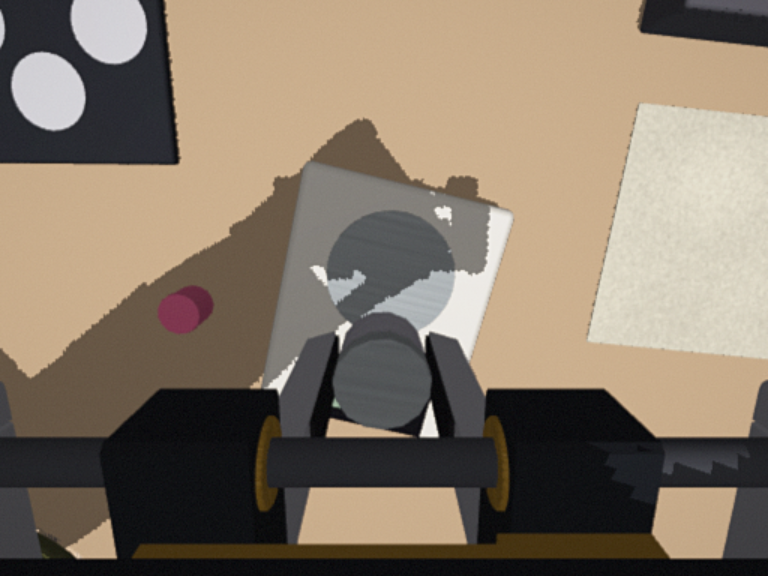

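The wrist view shows the pan as a disc from 327 to 455 across with its top edge at 210, so centred near (391,273). The held pot's lid is at (383,383), and the pink pot at (186,310) is left alone.

Run:
```python
from h import *
d=np.load("w5.npz");c={k:d[k] for k in("K","cam_to_world")}
print("pan",onz(c,(391/1.5,273.5/1.5),60),"pot",onz(c,(383/1.5,383/1.5),257.4))
e=[onz(c,(x/1.5,y/1.5),60)[:2] for x,y in((327,273),(455,273),(391,210))]
print(np.linalg.norm(e[0]-e[1]),(e[0]+e[1])/2)
```

```text
pan [ 505.05156556 -296.23669628   60.        ] pot [ 504.34678539 -289.55876177  257.4       ]
98.64659866842415 [ 505.4241209  -296.11094507]
```

arm_command:
  targets:
    - {"hand": -1, "x": -0.0014, "y": 0.006, "z": 0.02, "yaw": 0}
    - {"hand": -1, "x": 0, "y": 0, "z": 0.035, "yaw": 0}
    - {"hand": -1, "x": 0, "y": 0, "z": 0.035, "yaw": 0}
    - {"hand": -1, "x": 0, "y": 0, "z": 0.03, "yaw": 0}
    - {"hand": -1, "x": 0, "y": 0, "z": 0.02, "yaw": 0}
    - {"hand": -1, "x": 0, "y": 0, "z": 0.01, "yaw": 0}
    - {"hand": -1, "x": 0, "y": 0, "z": 0.006, "yaw": 0}
    - {"hand": -1, "x": 0, "y": 0, "z": 0.003, "yaw": 0}
    - {"hand": -1, "x": 0, "y": 0, "z": 0, "yaw": 0}
    - {"hand": -1, "x": 0, "y": 0, "z": 0, "yaw": 0}

```text
clock: 23.3
eef_pos: [505.5, -297.0, 69.8]
eef_rot: [3.141, -0.001, 0.3]
wrist_force: [0.2, -0.5, -0.4]
finger_gap: 35.4
finger_force: 15.0
```

arm_command:
  targets:
    - {"hand": -1, "x": 0, "y": 0, "z": 0.001, "yaw": 0}
    - {"hand": -1, "x": 0, "y": 0, "z": 0, "yaw": 0}

```text
clock: 23.5
eef_pos: [505.1, -297.0, 68.2]
eef_rot: [3.141, -0.0, 0.3]
wrist_force: [-0.1, 0.0, -0.4]
finger_gap: 35.6
finger_force: 15.0
```

arm_command:
  targets:
    - {"hand": -1, "x": 0, "y": 0, "z": 0.001, "yaw": 0}
    - {"hand": -1, "x": 0, "y": 0, "z": 0, "yaw": 0}

```text
clock: 23.7
eef_pos: [505.0, -296.9, 66.9]
eef_rot: [-3.141, 0.0, 0.3]
wrist_force: [-0.2, 0.8, -1.0]
finger_gap: 35.3
finger_force: 15.0
```

arm_command:
  targets:
    - {"hand": -1, "x": 0, "y": 0, "z": 0.001, "yaw": 0}
    - {"hand": -1, "x": 0, "y": 0, "z": 0, "yaw": 0}

```text
clock: 23.9
eef_pos: [505.1, -296.9, 66.3]
eef_rot: [3.141, -0.0, 0.3]
wrist_force: [-1.7, -0.1, 5.1]
finger_gap: 35.7
finger_force: 15.0
```

arm_command:
  targets:
    - {"hand": -0.15, "x": 0, "y": 0, "z": 0, "yaw": 0}
    - {"hand": 0, "x": 0, "y": 0, "z": 0, "yaw": 0}
    - {"hand": 0.6, "x": 0, "y": 0, "z": 0, "yaw": 0}
    - {"hand": 1, "x": 0, "y": 0, "z": 0, "yaw": 0}
    - {"hand": 1, "x": 0, "y": 0, "z": -0.02, "yaw": 0}
    - {"hand": 1, "x": 0, "y": 0, "z": -0.035, "yaw": 0}
    - {"hand": 1, "x": 0, "y": 0, "z": -0.04, "yaw": 0}
    - {"hand": 1, "x": 0, "y": 0, "z": -0.04, "yaw": 0}
    - {"hand": 1, "x": 0, "y": 0, "z": 0, "yaw": 0}

```text
clock: 24.8
eef_pos: [506.6, -297.9, 206.7]
eef_rot: [3.135, -0.006, 0.3]
wrist_force: [-0.8, -0.1, 0.3]
finger_gap: 93.5
finger_force: 0.0
```

Run:
```python
from h import *
s=manip.read_state();print(s["clock"],s["eef_pos"])
c=get_calibration("wrist");w=camera("wrist")
cv2.imwrite("pics/w6.png",cv2.resize(w[100:300,150:350,::-1],(500,500),interpolation=cv2.INTER_CUBIC))
```

```text
24.8 [ 506.61324104 -297.87615467  206.66158373]
```

View pics/w6.png

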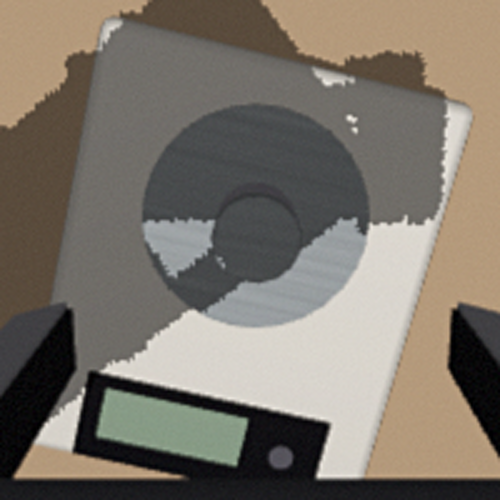

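The view shows the pot upright, its lid at (257,238) on a pan centred at (256,215). The offset is the height parallax, so it is well centred. Next is returning the square bottle.

arm_command:
  newtons: 20
  targets:
    - {"hand": 1, "x": 0.007, "y": -0.018, "z": 0, "yaw": 0}
    - {"hand": 1, "x": 0.016, "y": -0.037, "z": 0, "yaw": 0}
    - {"hand": 1, "x": 0.016, "y": -0.037, "z": 0, "yaw": 0}
    - {"hand": 1, "x": 0.016, "y": -0.037, "z": 0, "yaw": 0}
    - {"hand": 1, "x": 0.016, "y": -0.037, "z": 0, "yaw": 0}
    - {"hand": 1, "x": 0.016, "y": -0.037, "z": 0, "yaw": 0}
    - {"hand": 1, "x": 0.016, "y": -0.037, "z": 0, "yaw": 0}
    - {"hand": 1, "x": 0.016, "y": -0.037, "z": 0, "yaw": 0}
    - {"hand": 1, "x": 0.016, "y": -0.037, "z": 0, "yaw": 0}
    - {"hand": 1, "x": 0.016, "y": -0.037, "z": 0, "yaw": 0}

```text
clock: 25.85
eef_pos: [544.5, 85.6, 199.4]
eef_rot: [-3.141, 0.002, 0.3]
wrist_force: [1.3, 0.2, -0.1]
finger_gap: 94.0
finger_force: 0.0
```

arm_command:
  targets:
    - {"hand": 1, "x": 0.016, "y": -0.037, "z": 0, "yaw": 0}
    - {"hand": 1, "x": 0.016, "y": -0.037, "z": 0, "yaw": 0}
    - {"hand": 1, "x": 0.016, "y": -0.037, "z": 0, "yaw": 0}
    - {"hand": 1, "x": 0.016, "y": -0.037, "z": 0, "yaw": 0}
    - {"hand": 1, "x": 0.01, "y": -0.024, "z": 0, "yaw": 0}
    - {"hand": 1, "x": 0.0046, "y": -0.012, "z": 0, "yaw": 0}
    - {"hand": 1, "x": 0, "y": 0, "z": 0, "yaw": 0}
    - {"hand": 1, "x": 0, "y": 0, "z": 0, "yaw": 0}

```text
clock: 26.65
eef_pos: [566.1, 281.3, 200.3]
eef_rot: [3.141, 0.001, 0.3]
wrist_force: [-0.2, 0.4, -0.1]
finger_gap: 93.9
finger_force: 0.0
```

Run:
```python
from h import *
s=manip.read_state();print(s["clock"],s["eef_pos"],s["eef_rot"])
c=get_calibration("wrist");w=camera("wrist");np.savez("w7.npz",im=w,**c)
cv2.imwrite("pics/w7.png",cv2.resize(w[:,:,::-1],(768,576)))
for p in((566.8,282,114),(493.7,295.9,99),(419.7,308.6,124)):print(np.array(proj(c,p))*1.5)
```

```text
26.65 [566.08208941 281.30186615 200.34675438] [3.14131575e+00 1.07263108e-03 2.99560615e-01]
[382.33628566 296.49826369]
[329.81026445 386.58374532]
[275.99436593 498.75642609]
```

View pics/w7.png

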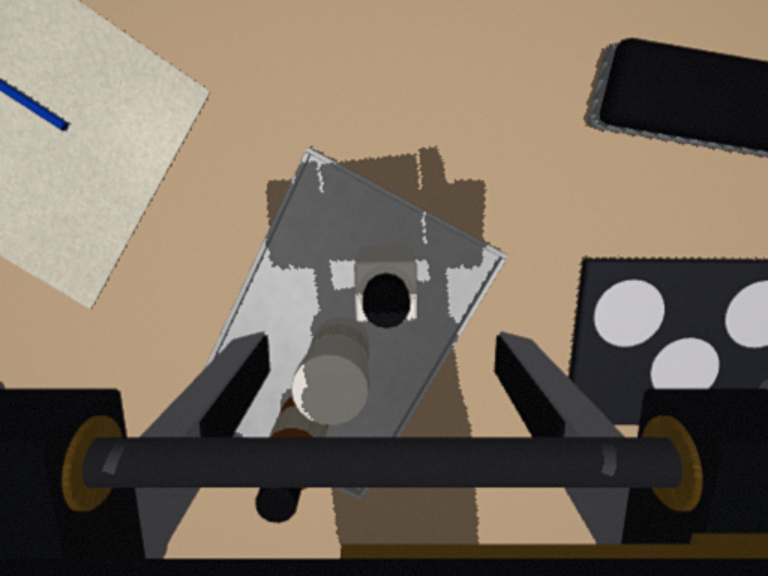

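Square cap is at (386,300), jar lid at (331,390) and round cap at (279,503). All lie within about 3 mm of where I left them. I'll grasp the square bottle higher on its cap this time.

arm_command:
  targets:
    - {"hand": 1, "x": -0.0015, "y": 0.002, "z": 0.02, "yaw": 0}
    - {"hand": 1, "x": 0, "y": 0, "z": 0.03, "yaw": 0}
    - {"hand": 0.6, "x": 0, "y": 0, "z": 0.03, "yaw": 0}
    - {"hand": 0.3, "x": 0, "y": 0, "z": 0.02, "yaw": 0}
    - {"hand": 0, "x": 0, "y": 0, "z": 0.012, "yaw": 0}
    - {"hand": -0.1, "x": 0, "y": 0, "z": 0, "yaw": 0}
    - {"hand": -0.2, "x": 0, "y": 0, "z": 0, "yaw": 0}
    - {"hand": -0.25, "x": 0, "y": 0, "z": 0, "yaw": 0}
    - {"hand": -0.3, "x": 0, "y": 0, "z": 0, "yaw": 0}
    - {"hand": -0.35, "x": 0, "y": 0, "z": 0, "yaw": 0}

```text
clock: 27.7
eef_pos: [565.8, 279.8, 89.6]
eef_rot: [-3.142, -0.001, 0.3]
wrist_force: [0.2, 0.2, -0.2]
finger_gap: 33.5
finger_force: 0.0
```

arm_command:
  targets:
    - {"hand": -0.45, "x": 0, "y": 0, "z": 0, "yaw": 0}
    - {"hand": -1, "x": 0, "y": 0, "z": 0, "yaw": 0}
    - {"hand": -1, "x": 0, "y": 0, "z": 0, "yaw": 0}
    - {"hand": -1, "x": 0, "y": 0, "z": 0, "yaw": 0}

```text
clock: 28.1
eef_pos: [565.8, 279.8, 89.3]
eef_rot: [-3.142, -0.001, 0.3]
wrist_force: [0.5, -1.4, 5.6]
finger_gap: 29.5
finger_force: 20.0
```

arm_command:
  targets:
    - {"hand": -1, "x": 0, "y": 0, "z": -0.015, "yaw": 0}
    - {"hand": -1, "x": 0, "y": 0, "z": -0.025, "yaw": 0}
    - {"hand": -1, "x": 0, "y": 0, "z": -0.02, "yaw": 0}
    - {"hand": -1, "x": -0.001, "y": 0.01, "z": 0, "yaw": 0}
    - {"hand": -1, "x": -0.003, "y": 0.025, "z": 0, "yaw": 0}
    - {"hand": -1, "x": -0.005, "y": 0.04, "z": 0, "yaw": 0}
    - {"hand": -1, "x": -0.005, "y": 0.045, "z": 0, "yaw": 0}
    - {"hand": -1, "x": -0.005, "y": 0.045, "z": 0, "yaw": 0}
    - {"hand": -1, "x": -0.005, "y": 0.045, "z": 0, "yaw": 0}
    - {"hand": -1, "x": -0.005, "y": 0.04, "z": 0, "yaw": 0}

```text
clock: 29.1
eef_pos: [611.2, 29.5, 148.0]
eef_rot: [-3.141, 0.002, 0.299]
wrist_force: [-0.3, 0.0, -1.8]
finger_gap: 29.4
finger_force: 20.0
```

arm_command:
  targets:
    - {"hand": -1, "x": -0.005, "y": 0.035, "z": 0, "yaw": 0}
    - {"hand": -1, "x": -0.0025, "y": 0.02, "z": 0, "yaw": 0}
    - {"hand": -1, "x": -0.001, "y": 0.0092, "z": 0, "yaw": 0}
    - {"hand": -1, "x": 0, "y": 0, "z": 0.01, "yaw": 0}
    - {"hand": -1, "x": 0, "y": 0, "z": 0.015, "yaw": 0}
    - {"hand": -1, "x": 0, "y": 0, "z": 0.015, "yaw": 0}
    - {"hand": -1, "x": 0, "y": 0, "z": 0.007, "yaw": 0}
    - {"hand": -1, "x": 0, "y": 0, "z": 0.003, "yaw": 0}
    - {"hand": -1, "x": 0, "y": 0, "z": 0, "yaw": 0}
    - {"hand": -1, "x": 0, "y": 0, "z": 0.001, "yaw": 0}

```text
clock: 30.1
eef_pos: [622.9, -31.4, 98.5]
eef_rot: [3.141, -0.001, 0.3]
wrist_force: [0.3, -0.4, -2.0]
finger_gap: 29.3
finger_force: 20.0
```

arm_command:
  targets:
    - {"hand": -1, "x": 0, "y": 0, "z": 0, "yaw": 0}
    - {"hand": -1, "x": 0, "y": 0, "z": 0.001, "yaw": 0}
    - {"hand": -1, "x": 0, "y": 0, "z": 0, "yaw": 0}

```text
clock: 30.4
eef_pos: [622.8, -31.6, 97.4]
eef_rot: [3.141, -0.001, 0.3]
wrist_force: [0.4, -0.5, 0.5]
finger_gap: 29.6
finger_force: 20.0
```

arm_command:
  targets:
    - {"hand": -1, "x": 0, "y": 0, "z": 0.001, "yaw": 0}
    - {"hand": -0.3, "x": 0, "y": 0, "z": 0, "yaw": 0}
    - {"hand": 0, "x": 0, "y": 0, "z": 0, "yaw": 0}
    - {"hand": 0.6, "x": 0, "y": 0, "z": 0, "yaw": 0}
    - {"hand": 0.6, "x": 0, "y": 0, "z": 0, "yaw": 0}
    - {"hand": 1, "x": 0, "y": 0, "z": -0.02, "yaw": 0}
    - {"hand": 1, "x": 0, "y": 0, "z": -0.035, "yaw": 0}
    - {"hand": 1, "x": 0, "y": 0, "z": -0.035, "yaw": 0}
    - {"hand": 1, "x": -0.006, "y": -0.025, "z": 0, "yaw": 0}
    - {"hand": 1, "x": -0.01, "y": -0.04, "z": 0, "yaw": 0}

```text
clock: 31.4
eef_pos: [588.3, 25.2, 186.6]
eef_rot: [3.141, -0.002, 0.297]
wrist_force: [0.7, 0.6, -1.2]
finger_gap: 92.1
finger_force: 0.0
```

arm_command:
  targets:
    - {"hand": 1, "x": -0.01, "y": -0.04, "z": 0, "yaw": 0}
    - {"hand": 1, "x": -0.01, "y": -0.04, "z": 0, "yaw": 0}
    - {"hand": 1, "x": -0.01, "y": -0.04, "z": 0, "yaw": 0}
    - {"hand": 1, "x": -0.01, "y": -0.04, "z": 0, "yaw": 0}
    - {"hand": 1, "x": -0.01, "y": -0.04, "z": 0, "yaw": 0}
    - {"hand": 1, "x": -0.01, "y": -0.04, "z": 0, "yaw": 0}
    - {"hand": 1, "x": -0.01, "y": -0.04, "z": 0, "yaw": 0}
    - {"hand": 1, "x": -0.005, "y": -0.026, "z": 0, "yaw": 0}
    - {"hand": 1, "x": -0.0028, "y": -0.014, "z": 0, "yaw": 0}
    - {"hand": 1, "x": 0, "y": 0, "z": 0.02, "yaw": 0}

```text
clock: 32.4
eef_pos: [419.5, 310.3, 167.7]
eef_rot: [-3.14, -0.004, 0.302]
wrist_force: [0.1, -0.4, 0.1]
finger_gap: 94.2
finger_force: 0.0
```

arm_command:
  targets:
    - {"hand": 1, "x": 0, "y": 0, "z": 0.03, "yaw": 0}
    - {"hand": 0.6, "x": 0, "y": 0, "z": 0.025, "yaw": 0}
    - {"hand": 0.3, "x": 0, "y": 0, "z": 0.015, "yaw": 0}
    - {"hand": 0, "x": 0, "y": 0, "z": 0.004, "yaw": 0}
    - {"hand": -0.2, "x": 0, "y": 0, "z": 0, "yaw": 0}

```text
clock: 32.9
eef_pos: [419.5, 308.2, 91.9]
eef_rot: [3.141, 0.001, 0.299]
wrist_force: [1.3, 0.7, 0.3]
finger_gap: 65.4
finger_force: 0.0
```

arm_command:
  targets:
    - {"hand": -0.3, "x": 0, "y": 0, "z": 0, "yaw": 0}
    - {"hand": -0.35, "x": 0, "y": 0, "z": 0, "yaw": 0}
    - {"hand": -0.45, "x": 0, "y": 0, "z": 0, "yaw": 0}
    - {"hand": -1, "x": 0, "y": 0, "z": 0, "yaw": 0}
    - {"hand": -1, "x": 0, "y": 0, "z": 0, "yaw": 0}
    - {"hand": -1, "x": 0, "y": 0, "z": 0, "yaw": 0}
    - {"hand": -1, "x": 0, "y": 0, "z": 0, "yaw": 0}

```text
clock: 33.6
eef_pos: [419.4, 308.6, 92.2]
eef_rot: [-3.141, -0.0, 0.3]
wrist_force: [-0.6, -0.7, 3.5]
finger_gap: 27.4
finger_force: 20.0
```

arm_command:
  targets:
    - {"hand": -1, "x": 0, "y": 0, "z": -0.015, "yaw": 0}
    - {"hand": -1, "x": 0, "y": 0, "z": -0.03, "yaw": 0}
    - {"hand": -1, "x": 0, "y": 0, "z": -0.03, "yaw": 0}
    - {"hand": -1, "x": 0, "y": 0, "z": -0.025, "yaw": 0}
    - {"hand": -1, "x": 0.002, "y": 0.02, "z": 0, "yaw": 0}
    - {"hand": -1, "x": 0.005, "y": 0.035, "z": 0, "yaw": 0}
    - {"hand": -1, "x": 0.006, "y": 0.045, "z": 0, "yaw": 0}
    - {"hand": -1, "x": 0.006, "y": 0.045, "z": 0, "yaw": 0}
    - {"hand": -1, "x": 0.006, "y": 0.045, "z": 0, "yaw": 0}
    - {"hand": -1, "x": 0.006, "y": 0.045, "z": 0, "yaw": 0}

```text
clock: 34.6
eef_pos: [518.6, 91.5, 191.8]
eef_rot: [-3.141, 0.0, 0.3]
wrist_force: [0.6, 0.7, -1.2]
finger_gap: 27.5
finger_force: 20.0
```

arm_command:
  targets:
    - {"hand": -1, "x": 0.006, "y": 0.04, "z": 0, "yaw": 0}
    - {"hand": -1, "x": 0.005, "y": 0.03, "z": 0, "yaw": 0}
    - {"hand": -1, "x": 0.003, "y": 0.017, "z": 0, "yaw": 0}
    - {"hand": -1, "x": 0.0009, "y": 0.0077, "z": 0, "yaw": 0}
    - {"hand": -1, "x": 0, "y": 0, "z": 0.02, "yaw": 0}
    - {"hand": -1, "x": 0, "y": 0, "z": 0.03, "yaw": 0}
    - {"hand": -1, "x": 0, "y": 0, "z": 0.025, "yaw": 0}
    - {"hand": -1, "x": 0, "y": 0, "z": 0.01, "yaw": 0}
    - {"hand": -1, "x": 0, "y": 0, "z": 0.004, "yaw": 0}
    - {"hand": -1, "x": 0, "y": 0, "z": 0, "yaw": 0}

```text
clock: 35.6
eef_pos: [560.7, 7.6, 103.5]
eef_rot: [3.141, -0.001, 0.3]
wrist_force: [0.2, -0.9, -0.8]
finger_gap: 27.7
finger_force: 20.0
```

arm_command:
  targets:
    - {"hand": -1, "x": 0, "y": 0, "z": 0.001, "yaw": 0}
    - {"hand": -1, "x": 0, "y": 0, "z": 0, "yaw": 0}
    - {"hand": -1, "x": 0, "y": 0, "z": 0.001, "yaw": 0}
    - {"hand": -1, "x": 0, "y": 0, "z": 0, "yaw": 0}

```text
clock: 36.0
eef_pos: [560.5, 7.1, 101.2]
eef_rot: [3.141, -0.0, 0.3]
wrist_force: [0.4, -0.3, -2.5]
finger_gap: 27.7
finger_force: 20.0
```

arm_command:
  targets:
    - {"hand": -1, "x": 0, "y": 0, "z": 0.001, "yaw": 0}
    - {"hand": -1, "x": 0, "y": 0, "z": 0, "yaw": 0}

```text
clock: 36.2
eef_pos: [560.6, 7.1, 100.2]
eef_rot: [3.141, -0.0, 0.3]
wrist_force: [-0.7, -1.1, 1.0]
finger_gap: 27.6
finger_force: 20.0
```

arm_command:
  targets:
    - {"hand": -1, "x": 0, "y": 0, "z": 0.0005, "yaw": 0}
    - {"hand": -1, "x": 0, "y": 0, "z": 0, "yaw": 0}

```text
clock: 36.4
eef_pos: [560.8, 7.1, 100.2]
eef_rot: [3.141, -0.001, 0.3]
wrist_force: [-0.7, 1.0, 5.6]
finger_gap: 27.9
finger_force: 20.0
```

arm_command:
  targets:
    - {"hand": -0.3, "x": 0, "y": 0, "z": 0, "yaw": 0}
    - {"hand": 0, "x": 0, "y": 0, "z": 0, "yaw": 0}
    - {"hand": 0.5, "x": 0, "y": 0, "z": 0, "yaw": 0}
    - {"hand": 0.5, "x": 0, "y": 0, "z": 0, "yaw": 0}
    - {"hand": 0.5, "x": 0, "y": 0, "z": -0.02, "yaw": 0}
    - {"hand": 1, "x": 0, "y": 0, "z": -0.035, "yaw": 0}
    - {"hand": 1, "x": 0, "y": 0, "z": -0.03, "yaw": 0}
    - {"hand": 1, "x": 0.002, "y": -0.025, "z": 0, "yaw": 0}
    - {"hand": 1, "x": 0.003, "y": -0.04, "z": 0, "yaw": 0}
    - {"hand": 1, "x": 0.003, "y": -0.04, "z": 0, "yaw": 0}

```text
clock: 37.4
eef_pos: [536.7, 110.7, 184.6]
eef_rot: [-3.142, -0.0, 0.299]
wrist_force: [0.2, 0.9, -1.0]
finger_gap: 94.1
finger_force: 0.0
```

arm_command:
  targets:
    - {"hand": 1, "x": 0.003, "y": -0.04, "z": 0, "yaw": 0}
    - {"hand": 1, "x": 0.003, "y": -0.04, "z": 0, "yaw": 0}
    - {"hand": 1, "x": 0.003, "y": -0.04, "z": 0, "yaw": 0}
    - {"hand": 1, "x": 0.003, "y": -0.04, "z": 0, "yaw": 0}
    - {"hand": 1, "x": 0.0012, "y": -0.02, "z": 0, "yaw": 0}
    - {"hand": 1, "x": 0, "y": -0.0107, "z": 0, "yaw": 0}
    - {"hand": 1, "x": 0, "y": 0, "z": 0.02, "yaw": 0}
    - {"hand": 1, "x": 0, "y": 0, "z": 0.03, "yaw": 0}
    - {"hand": 1, "x": 0, "y": 0, "z": 0.03, "yaw": 0}
    - {"hand": 1, "x": 0, "y": 0, "z": 0.02, "yaw": 0}

```text
clock: 38.4
eef_pos: [493.0, 294.9, 82.4]
eef_rot: [3.141, 0.002, 0.299]
wrist_force: [-0.2, -0.4, 0.9]
finger_gap: 93.5
finger_force: 0.0
```

arm_command:
  targets:
    - {"hand": 0.5, "x": 0, "y": 0, "z": 0.012, "yaw": 0}
    - {"hand": 0.3, "x": 0, "y": 0, "z": 0, "yaw": 0}
    - {"hand": 0.2, "x": 0, "y": 0, "z": 0, "yaw": 0}
    - {"hand": 0.1, "x": 0, "y": 0, "z": 0, "yaw": 0}
    - {"hand": 0, "x": 0, "y": 0, "z": 0, "yaw": 0}
    - {"hand": -1, "x": 0, "y": 0, "z": 0, "yaw": 0}
    - {"hand": -1, "x": 0, "y": 0, "z": 0, "yaw": 0}
    - {"hand": -1, "x": 0, "y": 0, "z": 0, "yaw": 0}

```text
clock: 39.2
eef_pos: [493.8, 296.0, 73.2]
eef_rot: [-3.141, -0.001, 0.3]
wrist_force: [-0.4, -2.3, 5.6]
finger_gap: 51.9
finger_force: 20.0
```

arm_command:
  targets:
    - {"hand": -1, "x": 0, "y": 0, "z": -0.015, "yaw": 0}
    - {"hand": -1, "x": 0, "y": 0, "z": -0.03, "yaw": 0}
    - {"hand": -1, "x": 0, "y": 0, "z": -0.035, "yaw": 0}
    - {"hand": -1, "x": 0.001, "y": 0.012, "z": 0, "yaw": 0}
    - {"hand": -1, "x": 0.003, "y": 0.025, "z": 0, "yaw": 0}
    - {"hand": -1, "x": 0.005, "y": 0.04, "z": 0, "yaw": 0}
    - {"hand": -1, "x": 0.005, "y": 0.043, "z": 0, "yaw": 0}
    - {"hand": -1, "x": 0.005, "y": 0.043, "z": 0, "yaw": 0}
    - {"hand": -1, "x": 0.005, "y": 0.04, "z": 0, "yaw": 0}
    - {"hand": -1, "x": 0.0024, "y": 0.025, "z": 0, "yaw": 0}

```text
clock: 40.2
eef_pos: [586.4, 82.9, 152.2]
eef_rot: [3.142, 0.001, 0.298]
wrist_force: [0.2, 0.1, -1.5]
finger_gap: 51.7
finger_force: 20.0
```

arm_command:
  targets:
    - {"hand": -1, "x": 0.001, "y": 0.0132, "z": 0, "yaw": 0}
    - {"hand": -1, "x": 0, "y": 0, "z": 0.01, "yaw": 0}
    - {"hand": -1, "x": 0, "y": 0, "z": 0.02, "yaw": 0}
    - {"hand": -1, "x": 0, "y": 0, "z": 0.02, "yaw": 0}
    - {"hand": -1, "x": 0, "y": 0, "z": 0.012, "yaw": 0}
    - {"hand": -1, "x": 0, "y": 0, "z": 0.006, "yaw": 0}
    - {"hand": -1, "x": 0, "y": 0, "z": 0.003, "yaw": 0}
    - {"hand": -1, "x": 0, "y": 0, "z": 0, "yaw": 0}
    - {"hand": -1, "x": 0, "y": 0, "z": 0, "yaw": 0}

```text
clock: 41.1
eef_pos: [591.1, 73.7, 82.1]
eef_rot: [3.141, -0.001, 0.3]
wrist_force: [0.8, 0.2, -1.6]
finger_gap: 51.4
finger_force: 20.0
```

arm_command:
  targets:
    - {"hand": -1, "x": 0, "y": 0, "z": 0.001, "yaw": 0}
    - {"hand": -1, "x": 0, "y": 0, "z": 0, "yaw": 0}

```text
clock: 41.3
eef_pos: [591.2, 73.6, 81.2]
eef_rot: [3.141, -0.001, 0.3]
wrist_force: [0.1, 0.5, 4.1]
finger_gap: 51.3
finger_force: 20.0
```

Contact made. I'll release, rise, and check.

arm_command:
  targets:
    - {"hand": 0.15, "x": 0, "y": 0, "z": 0, "yaw": 0}
    - {"hand": 0.3, "x": 0, "y": 0, "z": 0, "yaw": 0}
    - {"hand": 0.6, "x": 0, "y": 0, "z": 0, "yaw": 0}
    - {"hand": 0.6, "x": 0, "y": 0, "z": 0, "yaw": 0}
    - {"hand": 0.6, "x": 0, "y": 0, "z": -0.02, "yaw": 0}
    - {"hand": 1, "x": 0, "y": 0, "z": -0.04, "yaw": 0}
    - {"hand": 1, "x": 0, "y": 0, "z": -0.04, "yaw": 0}
    - {"hand": 1, "x": 0, "y": 0, "z": -0.04, "yaw": 0}
    - {"hand": 1, "x": 0, "y": 0.027, "z": -0.04, "yaw": 0}
    - {"hand": 1, "x": 0, "y": 0.027, "z": 0, "yaw": 0}

```text
clock: 42.3
eef_pos: [608.3, 21.7, 266.7]
eef_rot: [3.139, -0.009, 0.301]
wrist_force: [0.5, -0.0, 0.1]
finger_gap: 94.1
finger_force: 0.0
```

arm_command:
  targets:
    - {"hand": 1, "x": 0, "y": 0, "z": 0, "yaw": 0}
    - {"hand": 1, "x": 0, "y": 0, "z": 0, "yaw": 0}

```text
clock: 42.5
eef_pos: [606.5, 21.8, 259.8]
eef_rot: [-3.141, 0.001, 0.299]
wrist_force: [-1.0, -0.4, -0.2]
finger_gap: 94.2
finger_force: 0.0
```

Run:
```python
from h import *
s=manip.read_state();print(s["clock"],s["eef_pos"])
c=get_calibration("wrist");w=camera("wrist");a=camera("side")[:,:,::-1]
B=np.array([576.5,11.7]);t=.295;R=np.array([[np.cos(t),-np.sin(t)],[np.sin(t),np.cos(t)]])
o=np.zeros((500,800,3),np.uint8)
o[:,:400]=cv2.resize(a[100:350,200:400],(400,500),interpolation=cv2.INTER_CUBIC)
o[:400,400:]=cv2.resize(w[75:275,155:355,::-1],(400,400),interpolation=cv2.INTER_CUBIC)
cv2.imwrite("pics/w8.png",o)
```

```text
42.5 [606.5169443   21.81405984 259.81827333]
```

View pics/w8.png

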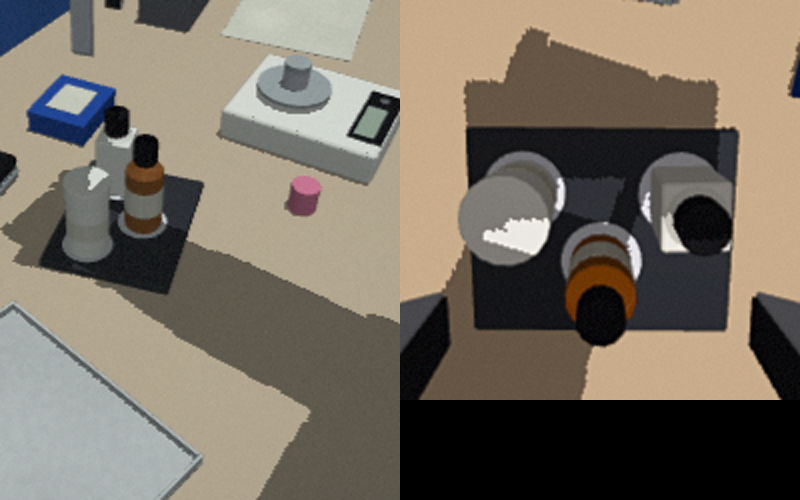

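In the last view the jar lid at (504,220), round cap at (600,315) and square cap at (702,225) match their start positions to 1–2 mm. The pot stands on the pan, seen from the side at (297,72), and the gripper is clear of everything.

```bash
python3 -c "
from cell import manip
print(manip.sign_off())"
```

```text
the job is handed in; nothing more can be done
None
```

The job is done and handed in after about 43 s on the robot's clock: the pot stands upright in the middle of the pan, and both bottles and the jar stand upright on their own marks, within about 2 mm of where they started.

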